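# Lock a focused camera coupler: hold the barrel with the key, snug the lock ring

### The job

The focus of the camera coupler is already set; lock it without losing it. Fit the flat steel holding key all the way down over the flats on top of the focus barrel, with its tail towards you and just to the right of the stop post (seen from the robot), so that the post keeps it from turning clockwise, and let go of it; then turn the knurled lock ring clockwise (seen from above) until it meets its seat, and snug it there with about 0.4 N m for a second, without forcing it. Leave the key sitting on the barrel, and do not disturb the cup, the lid and the tape roll near by.

Things in the scene. Friction and masses are not known exactly. Their poses are not given: they have to be found in the camera images.
- coupler: camera coupler on a fixed grey foot 150 x 96 x 12 mm (x from -102 to +48 mm). Origin on the table top under the vertical axis shared by black neck (radius 25 mm up to z = 47 mm, 34 mm at its foot), lock ring and focus barrel. z up; -x points to the foot's end with the stop post, roughly towards the robot. A tall cabinet stands to the right, near corner at about x = 0.54, y = -0.15 m.
- stop_post: upright steel pin, 10 mm diameter, fixed on the coupler's foot, top at z = 98 mm; origin at table height, at x = -78, y = +16 mm in the coupler's frame. A key fitted square has about 4 mm of air between its tail and this post; turned clockwise the tail bears on it. Snug: it carries 3 to 5 N (at least 2.5 N for 0.3 s); beyond 8 N, even briefly, is forcing.
- focus_barrel (a joint): turn of the aluminium focus barrel in the housing, rad, clockwise from above positive, 0 at the set focus. Turns easily (drag 0.08 N m): unheld, the ring carries it along. The fitted key's play in its hole and at the post lets it turn about 0.15 rad. More than 0.25 rad either way loses the focus.
- lock_ring (a joint): turn of the lock ring relative to the barrel, rad, clockwise from above (tightening) positive; starts between 0.35 and 0.7, its seat is a stiff stop at 1.2. Running drag 0.16 N m; it stays where it is left.
- barrel_top (a point): centre of the barrel's top, 87 mm above the table. Above the ring is a round shoulder (38 mm diameter, top at z = 74 mm), on it a tang with flats: 30 mm along the coupler's x, 20 mm along its y (barrel at 0), straight from z = 74 to 83 mm, then tapering to 24 x 14 mm at 87 mm.
- ring_grip (a point): centre of the knurled dark steel lock ring at mid height (z = 59 mm); 64 mm diameter, from z = 48 to 70 mm. Taken from above, a finger on each side of the fitted key's tail. Snug is about 0.4 N m on the ring (0.27 to 0.5 is right; 0.08 goes into barrel drag, the rest loads the stop post at 78 mm radius). At the seat the torque rises by about 0.2 N m per 0.01 rad.
- hold_key: loose flat steel key, 0.1 kg: head 48 (x) x 38 (y) x 14 mm (z) with a rectangular through hole 32.2 x 22.2 mm; a tail 14 mm wide, 12 mm high runs along -x to 97 mm from the origin. Origin: hole's axis, at the underside. Grip it across the 38 mm. Fitted, its underside is on the shoulder at z = 74 mm, the tail along the coupler's -x, at smaller y than the post.
- key_tail (a point): point of the key's tail 78 mm to -x of the key's origin, at half the tail's height (6 mm above the underside); fitted, this lies beside the stop post.
- cup_pink: clear cup with pink content, 65 mm diameter, 68 mm high, beyond the work; leave it alone. Origin at the centre of its base.
- lid_open: white screw lid lying upside down, 56 mm diameter, 15 mm high; leave it alone. Origin at the centre of its base.
- tape_roll: roll of white tape lying flat, 76 mm diameter, 19 mm high; leave it alone. Origin at the centre of its base.
Mind the look-alikes: they are no part of the job. Of the things that look like the coupler, the largest one is meant.

How it is judged (in metres and radians):
On the way, in this order (a step that is already met when the one before it is completed fails the run):
1. the key sits fully down on the barrel with its tail beside the stop post, and is released (horizontal distance between hold_key and barrel_top below 0.004 m and z of hold_key in the frame of coupler between 0.072 and 0.0765 m and angle between hold_key's own z axis and vertical below 0.08 rad and x of key_tail in the frame of coupler below -0.07 m and y of key_tail in the frame of coupler below 0.008 m and contact force between the fingers and hold_key below 0.3 N), for 0.2 s.
2. the lock ring is at its seat and snug: the held key bears on the stop post with at least 2.5 N for 0.3 s (value of joint lock_ring above 1.15 rad and contact force between hold_key and stop_post above 2.5 N), for 0.3 s.
At the end, for the whole second after the job is handed in: the lock ring is at its seat (lock_ring above 1.15 rad), the barrel within 0.25 rad of the set focus, and the key at rest, fully down on the barrel's shoulder (within 2.5 mm), centred within 4 mm, upright within 0.08 rad, with its tail beside the stop post (horizontal distance between hold_key and barrel_top below 0.004 m and z of hold_key in the frame of coupler between 0.072 and 0.0765 m and angle between hold_key's own z axis and vertical below 0.08 rad and x of key_tail in the frame of coupler below -0.07 m and y of key_tail in the frame of coupler below 0.008 m and value of joint lock_ring above 1.15 rad and value of joint focus_barrel between -0.25 and 0.25 rad and linear speed of hold_key below 0.02 m/s); the robot touches nothing.
It fails at once if the focus barrel is turned more than 0.25 rad from its set focus (value of joint focus_barrel above 0.25 rad or value of joint focus_barrel below -0.25 rad).
It fails at once if the ring is forced: the key presses on the stop post with more than 8 N (contact force between hold_key and stop_post above 8 N).
It fails at once if the cup, the lid or the tape roll is moved more than 20 mm (distance of any of cup_pink, lid_open, tape_roll from where it was at the start of the episode above 0.02 m).
It also fails if it takes over 64 s, if anything falls off the work surface, if the arm or the gripper's body presses on something with over 40 N, if the wrist force passes 120 N, or if a joint passes its speed limit or range.

### The arm

A 6-joint arm with a two-finger parallel gripper is mounted at the origin on a cart in front of the work surface, level with it; the furniture and walls round the work are solid. World frame = base frame: x ahead of the robot, y to its left, z up, the work surface at z = 0. Lengths are in m, angles in degrees, forces in N, time in s.
With the tool pointing down it reaches from about 0.425 to 0.95 m from the base axis. Payload 3.5 kg.
Tool frame: the origin (TCP) lies on the centre line of the jaws, within the pads' length; the fingertips stand 22 mm ahead of it and the grasp point (between the pads) lies 3 mm ahead of it (arm.tip_extent is the distance from the TCP to the fingertips, in m); z points along the fingers, y is the line along which they close (so a half turn about z gives the same grasp; the last joint's range is limited). The gripper opens to 85 mm and grips with 20 to 120 N. Pads are 22 mm wide; open, the fingers measure 114 mm over their backs; the gripper's body (76 mm by 85 mm) begins 54 mm behind the grasp point. The pads swing forward as they close: fully open they stand 13 mm farther back than shut.
Start: joints at [-74.771, 16.404, 90.338, -0, 73.258, -8.594], TCP at [0.273, -0.617, 0.232] pointing down, gripper open.
Joint ranges: [-158.93, 158.93], [-51.34, 127.21], [12.03, 142.37], [-87.48, 267.48], [13.55, 161.25], [-162.69, 162.69]. Speed limits (degrees/s): [159.86, 159.86, 180, 180, 180, 180].

### API

Orientations are given as a 3x3 rotation matrix whose columns are the frame's x, y, z axes.
In Python, from station import arm gives the robot as it stands.
- The arm moves only by the tool apply_moves, never from a script. Its argument "moves" is a list of rows, each a list of 7 numbers: the shift along the tool's x, y, z in units of 30 mm (1.0 is 30 mm), then the turn, a rotation vector about the tool's x, y, z in units of 5 degrees (1.0 is 5 degrees), then the opening, from 0 (shut) to 1 (fully open). In form: [[tx, ty, tz, ax, ay, az, jaw], ...]. A call has 1 to 5 rows; each row shifts and turns the commanded pose from where the row before left it, along the tool's axes as they then stand; what a row does not reach is not made up. A row lasts 1/12 s, in which the tool goes at most 41.7 mm and 7.16 degrees, less where a joint would pass 70% of its speed; a pose out of reach is approached as far as the arm can. A call is refused whole if a number of a shift passes 1 or a number of a turn 1, either way. A call with a gripper value outside its range is refused whole. The fingers move at their own pace and stop on an object; "newtons" is the grip in N (left out, the last holds). Time passes only in rows, so rows that do not move let the fingers close. It gives the time, the measured TCP pose, the force, the opening and the grip force at its end, in the units of the state.
- arm.get_state(): the state, without advancing time (a new reading comes with each control period).
- arm.snapshot(name): name is "scene" or "top" or "wrist"; returns the picture (420x560x3 uint8, blue, green, red); there is no depth.
- arm.camera_info(name): a dict with "fx", "fy", "cx", "cy" (pixels), "dist_coeffs" ([k1, k2, p1, p2, k3] as OpenCV has them; the pictures are not rectified), "origin" and "rotation" of the camera in the world. Camera axes: x right, y up, looking along -z (the intrinsics and any distortion apply to the point x, -y, -z); pixel columns grow to the right and rows downward; lengths in m; the calibration is good to about 2 mm. A picture is of the moment at which its call begins: read the wrist's pose just before it. camera_info takes no time and is no camera call; for the wrist camera it gives the pose at the moment of the call.
- arm.sign_off(): hands the job in; it is judged then, once.
Trained networks look in the newest picture that a camera, given by its name, has taken for a name from the list of things; names that differ only in an ending like _2 or _b are one class to them, and where a whole thing is asked for, a point or a joint stands for the part that bears it (a point fixed in the world has none). Each returns a list of dicts, best first, with "confidence" (0 to 1); they miss things now and then, are a little off and sometimes report something else, mostly with a low value. They report only what shows in the picture. A call takes as long as a camera call. They do not tell look-alikes from the thing itself.
- arm.cut_out(camera, query): "region" (420x560 bool, what is visible of it) and "at" ([column, row] in pixels, amid what is visible of it).
- arm.place_of(camera, query): "at" ([column, row] in pixels: a listed point, or the origin of a listed thing).
The state is a dict: "time_s": time; "joint_positions": joint angles; "dq": joint speeds; "tau": joint torques, N m; "eef_pos": TCP position; "tcp_rot": TCP orientation; "wrist_force": force on the tool from outside, world axes, zero at the start; "ft_torque": the same for the moment, N m; "finger_gap": finger opening in m; "gripper_force": force on a finger pad.
Only numpy, scipy, OpenCV 4.12 (cv2) and the standard library are available. Lean on these libraries where they do the work, as an engineer would, in place of code of your own. Each camera call takes 0.05 s, during which the arm holds its last target. There are 200 camera calls.

## Working session

There is one attempt and no reset: what is moved stays moved. The work goes in short steps, Python scripts to look and compute and a tool call to move; the robot and the scene stay as the last step left them, time stands still between calls to the robot, and variables do not carry over. Pictures are saved under pics/ and viewed, at most 10 in all, crops included, and the job is handed in when it is done.

Besides the shell and the picture viewer there is one more tool, called after ">>>" by a JSON object that holds its "api" and its "payload". apply_moves: Moves the arm, as the interface text tells. Its arguments: {"type":"object","properties":{"moves":{"type":"array","items":{"type":"array","items":{"type":"number"}}},"newtons":{"type":"number"}},"required":["moves"]}

```bash
mkdir -p pics; ls; cat > h.py <<'E'
import numpy as np, cv2
from station import arm
def ray(cam,px,info=None):
    c=info or arm.camera_info(cam)
    K=np.array([[c['fx'],0,c['cx']],[0,c['fy'],c['cy']],[0,0,1.]])
    u=cv2.undistortPoints(np.array([[px]],float),K,np.array(c['dist_coeffs'],float))[0,0]
    d=np.array(c['rotation'])@np.array([u[0],-u[1],-1]); return np.array(c['origin']),d
def onz(cam,px,z,info=None):
    o,d=ray(cam,px,info); return o+d*(z-o[2])/d[2]
def proj(cam,P,info=None):
    c=info or arm.camera_info(cam)
    K=np.array([[c['fx'],0,c['cx']],[0,c['fy'],c['cy']],[0,0,1.]])
    p=(np.atleast_2d(P)-np.array(c['origin']))@np.array(c['rotation']); p=p*[1,-1,-1]
    return cv2.projectPoints(p,np.zeros(3),np.zeros(3),K,np.array(c['dist_coeffs'],float))[0][:,0]
E
python3 - <<'E'
from h import *
for n in ('top','scene'):
    im=arm.snapshot(n); cv2.imwrite(f'pics/{n}0.png',im)
    c=arm.camera_info(n); print(n,np.round(c['origin'],3),np.round(c['fx']))
    for q,z in (('coupler',0),('stop_post',0),('barrel_top',.087),('ring_grip',.059),('hold_key',0),('key_tail',.006),('cup_pink',0),('lid_open',0),('tape_roll',0)):
        for r in arm.place_of(n,q)[:4]: print(q,round(r['confidence'],2),np.round(r['at']),np.round(onz(n,r['at'],z),3))
print(arm.get_state()['time_s'],arm.tip_extent)
E
```

```text
pics
top [0.386 0.057 1.318] 407.0
coupler 0.96 [192. 271.] [0.324 0.333 0.   ]
coupler 0.68 [397. 238.] [ 0.435 -0.332  0.   ]
coupler 0.58 [265. 205.] [0.542 0.1   0.   ]
coupler 0.52 [215. 169.] [0.659 0.266 0.   ]
stop_post 0.35 [264. 232.] [0.454 0.101 0.   ]
barrel_top 0.95 [191. 269.] [0.334 0.318 0.087]
barrel_top 0.65 [401. 237.] [ 0.437 -0.319  0.087]
barrel_top 0.62 [262. 203.] [0.537 0.107 0.087]
ring_grip 0.46 [264. 203.] [0.539 0.102 0.059]
ring_grip 0.45 [400. 236.] [ 0.44  -0.323  0.059]
hold_key 0.59 [199. 215.] [0.504 0.315 0.   ]
key_tail 0.66 [193. 233.] [0.447 0.331 0.006]
cup_pink 0.55 [239. 151.] [0.721 0.189 0.   ]
cup_pink 0.26 [198. 216.] [0.502 0.319 0.   ]
lid_open 0.56 [214. 166.] [0.668 0.27  0.   ]
tape_roll 0.82 [161. 183.] [0.612 0.444 0.   ]
scene [-0.009  0.619  0.903] 424.0
coupler 0.9 [269. 354.] [0.325 0.337 0.   ]
coupler 0.87 [283. 250.] [0.521 0.108 0.   ]
coupler 0.72 [403. 195.] [ 0.427 -0.315  0.   ]
coupler 0.33 [227. 297.] [0.508 0.314 0.   ]
stop_post 0.57 [301. 265.] [0.452 0.108 0.   ]
stop_post 0.49 [281. 377.] [0.269 0.355 0.   ]
barrel_top 0.93 [273. 341.] [0.309 0.339 0.087]
barrel_top 0.8 [280. 228.] [0.529 0.111 0.087]
barrel_top 0.68 [408. 174.] [ 0.428 -0.309  0.087]
barrel_top 0.29 [164. 306.] [0.534 0.458 0.087]
ring_grip 0.81 [283. 233.] [0.53  0.101 0.059]
ring_grip 0.78 [271. 349.] [0.309 0.345 0.059]
ring_grip 0.58 [406. 182.] [ 0.426 -0.308  0.059]
hold_key 0.89 [225. 294.] [0.519 0.31  0.   ]
key_tail 0.88 [238. 320.] [0.437 0.334 0.006]
cup_pink 0.97 [215. 230.] [0.708 0.198 0.   ]
lid_open 0.87 [205. 252.] [ 0.664  0.267 -0.   ]
tape_roll 0.73 [164. 304.] [0.6   0.438 0.   ]
1.0 0.022
```

View pics/top0.png

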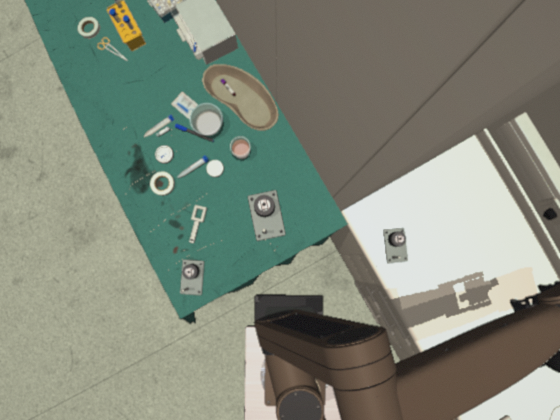

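View pics/scene0.png

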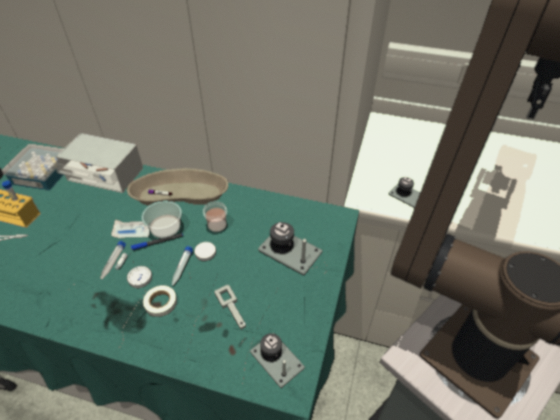

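Coupler candidates in the top view are (265,205), (192,271) and (397,238). The first has the largest foot and sits beside the cabinet corner. The only key is at (199,213). I'll check the choice in a crop.

```bash
python3 - <<'E'
from h import *
im=cv2.imread('pics/top0.png')
cr=[cv2.resize(im[y-40:y+40,x-40:x+40],(260,260),interpolation=cv2.INTER_CUBIC) for x,y in((265,213),(192,275),(198,222))]
cv2.imwrite('pics/crop0.png',np.hstack(cr))
for n in ('top','scene'):
    im=arm.snapshot(n)
    for q in ('coupler','hold_key'):
        for r in arm.cut_out(n,q)[:3]:
            pts=np.argwhere(r['region'])[:,::-1]
            P=np.array([onz(n,p,0.012)[:2] for p in pts[::2]])
            re=cv2.minAreaRect((P*1000).astype(np.float32)); print(n,q,round(r['confidence'],2),len(pts),re)
s=arm.get_state(); print(np.round(s['tcp_rot'],3)); c=arm.camera_info('wrist'); print(np.round((np.array(c['origin'])-s['eef_pos'])@np.array(s['tcp_rot']),3),np.round(np.array(s['tcp_rot']).T@np.array(c['rotation']),2),c['fx'])
E
```

```text
top coupler 0.95 764 ((305.32135009765625, 330.916015625), (71.2883071899414, 108.9390869140625), 88.85296630859375)
top coupler 0.77 741 ((413.06231689453125, -323.40081787109375), (110.69402313232422, 72.77928924560547), 6.32036018371582)
top hold_key 0.54 256 ((476.03082275390625, 323.79644775390625), (41.82499313354492, 121.60655975341797), 74.8832015991211)
scene coupler 0.78 563 ((423.78009033203125, -329.957275390625), (87.33891296386719, 119.56926727294922), 12.198531150817871)
scene coupler 0.73 1599 ((304.72808837890625, 334.4940185546875), (75.76166534423828, 116.5850601196289), 87.72262573242188)
scene coupler 0.67 1753 ((511.74078369140625, 89.84773254394531), (162.45513916015625, 128.19570922851562), 12.446205139160156)
scene hold_key 0.89 459 ((471.50653076171875, 327.3701477050781), (40.29194259643555, 127.54251098632812), 77.11173248291016)
[[ 0.915  0.404 -0.   ]
 [ 0.404 -0.915  0.   ]
 [-0.    -0.    -1.   ]]
[ 0.074 -0.    -0.142] [[ 0.    0.96  0.29]
 [ 1.   -0.    0.  ]
 [ 0.    0.29 -0.96]] 326.02559190601403
```

View pics/crop0.png

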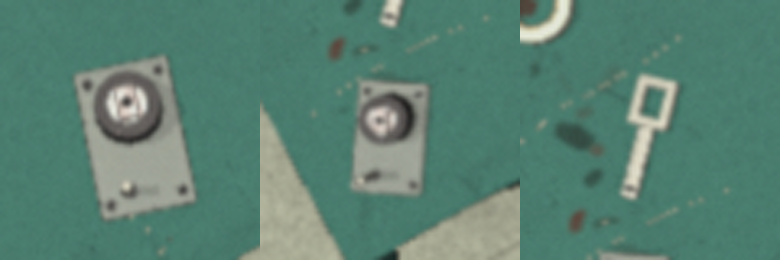

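The left crop is the large coupler (150x96 foot, post at its left near end). The right crop is the key, tail towards the robot. I'll first turn the tool so the camera points towards the robot, away from the cabinet.

>>> {"api": "apply_moves", "payload": {"moves": [[0,0,0,0,0,-1,1],[0,0,0,0,0,-1,1],[0,0,0,0,0,-1,1],[0,0,0,0,0,-1,1],[0,0,0,0,0,-1,1]]}}

```text
time_s: 1.72
eef_pos: [0.2727, -0.6175, 0.2321]
tcp_rot: [[0.655, 0.756, -0.0], [0.756, -0.655, 0.0], [0.0, -0.0, -1.0]]
wrist_force: [0.2, -0.6, 0.1]
finger_gap: 0.0855
gripper_force: 0.0
```

>>> {"api": "apply_moves", "payload": {"moves": [[0,0,0,0,0,-1,1],[0,0,0,0,0,-1,1],[0,0,0,0,0,-1,1],[0,0,0,0,0,-1,1],[0,0,0,0,0,-1,1]]}}

```text
time_s: 2.13
eef_pos: [0.2727, -0.6175, 0.2321]
tcp_rot: [[0.274, 0.962, -0.0], [0.962, -0.274, -0.0], [-0.0, -0.0, -1.0]]
wrist_force: [-0.1, 0.5, -0.5]
finger_gap: 0.0853
gripper_force: 0.0
```

>>> {"api": "apply_moves", "payload": {"moves": [[0,0,0,0,0,-1,1],[0,0,0,0,0,-1,1],[0,0,0,0,0,-1,1],[0,0,0,0,0,-1,1],[0,0,0,0,0,-1,1]]}}

```text
time_s: 2.55
eef_pos: [0.2727, -0.6175, 0.2321]
tcp_rot: [[-0.158, 0.987, 0.0], [0.987, 0.158, -0.0], [-0.0, 0.0, -1.0]]
wrist_force: [0.3, 0.2, 0.7]
finger_gap: 0.0852
gripper_force: 0.0
```

>>> {"api": "apply_moves", "payload": {"moves": [[0,0,0,0,0,-1,1],[0,0,0,0,0,-1,1],[0,0,0,0,0,-1,1],[0,0,0,0,0,-1,1],[0,0,0,0,0,-1,1]]}}

```text
time_s: 2.97
eef_pos: [0.2727, -0.6175, 0.2321]
tcp_rot: [[-0.56, 0.828, 0.0], [0.828, 0.56, -0.0], [-0.0, -0.0, -1.0]]
wrist_force: [-0.3, -0.0, 0.9]
finger_gap: 0.0852
gripper_force: 0.0
```

>>> {"api": "apply_moves", "payload": {"moves": [[0,0,0,0,0,-1,1],[0,0,0,0,0,-1,1],[0,0,0,0,0,-1,1],[0,0,0,0,0,-1,1],[0,0,0,0,0,-1,1]]}}

```text
time_s: 3.38
eef_pos: [0.2727, -0.6175, 0.2321]
tcp_rot: [[-0.858, 0.514, -0.0], [0.514, 0.858, 0.0], [0.0, 0.0, -1.0]]
wrist_force: [0.1, -0.3, 0.8]
finger_gap: 0.0853
gripper_force: 0.0
```

>>> {"api": "apply_moves", "payload": {"moves": [[0,0,0,0,0,-1,1],[0,0,0,0,0,-1,1],[0,0,0,0,0,-1,1],[0,0,0,0,0,0,1]]}}

```text
time_s: 3.72
eef_pos: [0.2727, -0.6174, 0.2321]
tcp_rot: [[-0.961, 0.277, -0.0], [0.277, 0.961, 0.0], [0.0, 0.0, -1.0]]
wrist_force: [-1.1, -0.1, -0.4]
finger_gap: 0.0853
gripper_force: 0.0
```

>>> {"api": "apply_moves", "payload": {"moves": [[-0.04,0.97,0,0,0,0,1],[-0.04,0.97,0,0,0,0,1],[-0.04,0.97,0,0,0,0,1],[-0.04,0.97,0,0,0,0,1],[-0.04,0.97,0,0,0,0,1]]}}

```text
time_s: 4.13
eef_pos: [0.3192, -0.4782, 0.2321]
tcp_rot: [[-0.96, 0.281, 0.0], [0.281, 0.96, -0.0], [-0.0, -0.0, -1.0]]
wrist_force: [0.3, 0.3, -0.4]
finger_gap: 0.085
gripper_force: 0.0
```

>>> {"api": "apply_moves", "payload": {"moves": [[-0.04,0.97,0,0,0,0,1],[-0.04,0.97,0,0,0,0,1],[-0.04,0.97,0,0,0,0,1],[-0.04,0.97,0,0,0,0,1],[-0.04,0.97,0,0,0,0,1]]}}

```text
time_s: 4.55
eef_pos: [0.3655, -0.34, 0.2324]
tcp_rot: [[-0.96, 0.281, 0.0], [0.281, 0.96, -0.0], [-0.001, -0.0, -1.0]]
wrist_force: [0.1, 0.4, 0.3]
finger_gap: 0.0853
gripper_force: 0.0
```

>>> {"api": "apply_moves", "payload": {"moves": [[-0.04,0.97,0,0,0,0,1],[-0.04,0.97,0,0,0,0,1],[-0.04,0.97,0,0,0,0,1],[-0.04,0.97,0,0,0,0,1],[-0.04,0.97,0,0,0,0,1]]}}

```text
time_s: 4.97
eef_pos: [0.4118, -0.2019, 0.2324]
tcp_rot: [[-0.96, 0.281, 0.001], [0.281, 0.96, -0.0], [-0.001, -0.0, -1.0]]
wrist_force: [0.7, 0.0, -0.4]
finger_gap: 0.0854
gripper_force: 0.0
```

>>> {"api": "apply_moves", "payload": {"moves": [[-0.04,0.97,0,0,0,0,1],[-0.04,0.97,0,0,0,0,1],[-0.04,0.97,0,0,0,0,1],[0.23,0.98,0,0,0,0,1],[0.23,0.98,0,0,0,0,1]]}}

```text
time_s: 5.38
eef_pos: [0.4427, -0.0587, 0.2325]
tcp_rot: [[-0.96, 0.281, 0.001], [0.281, 0.96, -0.0], [-0.001, 0.0, -1.0]]
wrist_force: [0.3, -0.1, -0.0]
finger_gap: 0.0854
gripper_force: 0.0
```

>>> {"api": "apply_moves", "payload": {"moves": [[0.23,0.98,0,0,0,0,1],[0.23,0.98,0,0,0,0,1],[0.23,0.98,0,0,0,0,1],[0.23,0.98,0,0,0,0,1],[0.23,0.98,0,0,0,0,1]]}}

```text
time_s: 5.8
eef_pos: [0.4502, 0.0922, 0.2325]
tcp_rot: [[-0.96, 0.281, 0.001], [0.281, 0.96, -0.0], [-0.001, 0.0, -1.0]]
wrist_force: [0.6, -0.4, 0.6]
finger_gap: 0.0852
gripper_force: 0.0
```

>>> {"api": "apply_moves", "payload": {"moves": [[0,0,0,0,0,0,1],[0,0,0,0,0,0,1]]}}

```text
time_s: 5.97
eef_pos: [0.4501, 0.0919, 0.2323]
tcp_rot: [[-0.961, 0.277, 0.0], [0.277, 0.961, -0.0], [-0.0, -0.0, -1.0]]
wrist_force: [-0.9, -0.2, 0.2]
finger_gap: 0.0851
gripper_force: 0.0
```

```bash
python3 - <<'E'
from h import *
n='wrist'; c=arm.camera_info(n); im=arm.snapshot(n); cv2.imwrite('pics/w1.png',im)
import json; json.dump({k:np.array(v).tolist() for k,v in c.items()},open('w1.json','w'))
for q,z in (('coupler',0),('stop_post',0),('barrel_top',.087),('ring_grip',.059),('hold_key',0),('key_tail',.006)):
    for r in arm.place_of(n,q)[:3]: print(q,round(r['confidence'],2),np.round(r['at'],1),np.round(onz(n,r['at'],z,c),4))
E
```

```text
coupler 0.91 [312.9 237.3] [0.534  0.1068 0.    ]
stop_post 0.67 [289.  175.7] [0.4518 0.0994 0.    ]
barrel_top 0.58 [319.7 266.8] [0.5299 0.1067 0.087 ]
ring_grip 0.79 [317.2 256. ] [0.5315 0.1067 0.059 ]
hold_key 0.91 [480.6 167.6] [0.5041 0.3174 0.    ]
key_tail 0.82 [487.8 105.6] [0.4355 0.3297 0.006 ]
key_tail 0.47 [478.3 168.2] [0.5021 0.3114 0.006 ]
```

View pics/w1.png

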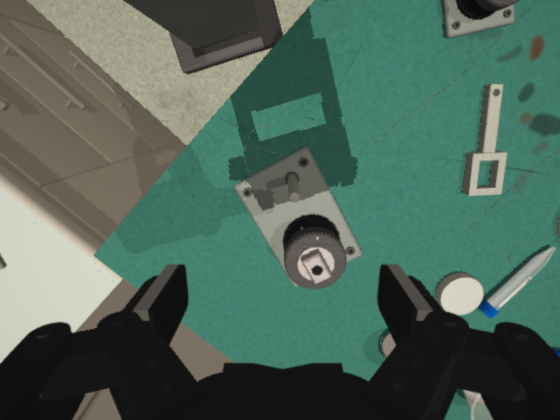

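>>> {"api": "apply_moves", "payload": {"moves": [[0.29,1,0.2,0,0,0,1],[0.29,1,0.2,0,0,0,1],[0.29,1,0.2,0,0,0,1],[0.29,1,0.2,0,0,0,1],[0.29,1,0.2,0,0,0,1]]}}

```text
time_s: 6.73
eef_pos: [0.4505, 0.2476, 0.202]
tcp_rot: [[-0.96, 0.28, 0.001], [0.28, 0.96, 0.0], [-0.0, 0.0, -1.0]]
wrist_force: [1.4, -0.3, 0.0]
finger_gap: 0.0853
gripper_force: 0.0
```

>>> {"api": "apply_moves", "payload": {"moves": [[0.29,1,0.2,0,0,0,1],[0.29,1,0.2,0,0,0,1],[0,0,0,0,0,0,1],[0,0,0,0,0,0,1]]}}

```text
time_s: 7.07
eef_pos: [0.4501, 0.3098, 0.1894]
tcp_rot: [[-0.961, 0.277, -0.001], [0.277, 0.961, -0.001], [0.001, -0.001, -1.0]]
wrist_force: [0.0, 0.6, 0.0]
finger_gap: 0.0855
gripper_force: 0.0
```

```bash
python3 - <<'E'
from h import *
import json
w1=json.load(open('w1.json')); im=cv2.imread('pics/w1.png'); g=cv2.cvtColor(im,cv2.COLOR_BGR2GRAY)
cor=np.float32([[235.5,187],[305.5,147],[361,252]]).reshape(-1,1,2)
cor=cv2.cornerSubPix(g,cor.copy(),(4,4),(-1,-1),(3,50,.01)); print(cor.reshape(-1,2))
L=np.array([[-.102,-.048],[-.102,.048],[.048,.048]]); W=np.array([onz('wrist',p,.012,w1)[:2] for p in cor.reshape(-1,2)]); print(W)
lc,wc=L-L.mean(0),W-W.mean(0)
th=np.arctan2((lc[:,0]*wc[:,1]-lc[:,1]*wc[:,0]).sum(),(lc*wc).sum()); R=np.array([[np.cos(th),-np.sin(th)],[np.sin(th),np.cos(th)]])
o=W.mean(0)-R@L.mean(0); print('coupler yaw',np.degrees(th),o,'res',(L@R.T+o-W)*1000)
s=arm.get_state();print(s['eef_pos'])
n='wrist'; c=arm.camera_info(n); im=arm.snapshot(n); cv2.imwrite('pics/w2.png',im)
for q,z in (('hold_key',0),('key_tail',.006)):
    for r in arm.place_of(n,q)[:2]: print(q,round(r['confidence'],2),np.round(r['at'],1),np.round(onz(n,r['at'],z,c),4))
for r in arm.cut_out(n,'hold_key')[:1]:
    m=r['region']; m2=cv2.morphologyEx(m.astype(np.uint8),cv2.MORPH_CLOSE,np.ones((15,15))) 
    P=np.array([onz(n,p,.012,c)[:2] for p in np.argwhere(m)[:,::-1]]); d=P-P.mean(0)
    re=cv2.minAreaRect((P*1000).astype(np.float32)); print(r['confidence'],re)
    th=np.radians(-15)
    u,sg,v=np.linalg.svd(d,full_matrices=False); a=v[0]*np.sign(v[0][0]); print('pca yaw',np.degrees(np.arctan2(a[1],a[0])))
    x=P@a; b=np.array([-a[1],a[0]]); y=P@b
    print('x range',np.percentile(x,[.3,99.7]),'y range',np.percentile(y,[.5,99.5]))
    tail=x<x.max()-.06; A=np.polyfit(x[tail],y[tail],1); print('tail fit',A)
    ox=x.max()-.024; print('origin from ends',a*ox+b*(y.max()+y.min())/2)
E
```

```text
[[234.38284 186.55563]
 [305.92847 146.51137]
 [361.4666  253.2513 ]]
[[0.44427203 0.03660205]
 [0.42325087 0.12650267]
 [0.56559305 0.15844711]]
coupler yaw 12.650597376093351 [0.53194704 0.10296062] res [[-1.33658135 -2.81467562]
 [-1.33989989  0.95418744]
 [ 2.67648124  1.86048818]]
[0.45005013 0.30980947 0.18939631]
hold_key 0.64 [299.9 232.6] [0.5067 0.313  0.    ]
key_tail 0.71 [298.3 164.8] [0.4339 0.3309 0.006 ]
key_tail 0.71 [293.2 352.3] [0.6516 0.2651 0.006 ]
0.68 ((474.3836669921875, 325.2095031738281), (39.37361145019531, 123.88908386230469), 76.0130386352539)
pca yaw -12.251338149937084
x range [0.33291659 0.45647168] y range [0.39798912 0.43644733]
tail fit [-0.00805115  0.42061617]
origin from ends [0.5117024  0.31603988]
```

View pics/w2.png

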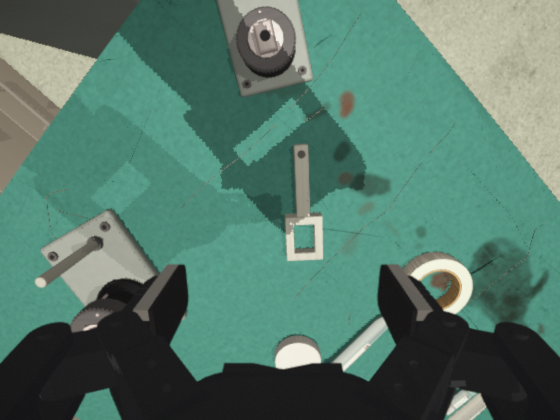

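>>> {"api": "apply_moves", "payload": {"moves": [[-0.62,0.23,0.75,0,0,0,1],[-0.62,0.23,0.75,0,0,0,1],[-0.62,0.23,0.75,0,0,-0.42,1],[0,0,0,0,0,0,1],[0,0,0,0,0,0,1]]}}

```text
time_s: 7.68
eef_pos: [0.5095, 0.312, 0.1211]
tcp_rot: [[-0.969, 0.246, -0.004], [0.246, 0.969, -0.001], [0.003, -0.002, -1.0]]
wrist_force: [-0.4, 0.1, -0.1]
finger_gap: 0.0858
gripper_force: 0.0
```

```bash
python3 - <<'E'
from h import *
s=arm.get_state();p=np.array(s['eef_pos']);R=np.array(s['tcp_rot']);print(p,R[:2,:2])
n='wrist'; c=arm.camera_info(n); im=arm.snapshot(n)
for q,z in (('hold_key',0),('key_tail',.006)):
    for r in arm.place_of(n,q)[:2]: print(q,round(r['confidence'],2),np.round(r['at'],1),np.round(onz(n,r['at'],z,c),4))
def corners(o,yaw,z):
    a=np.radians(yaw);Q=np.array([[np.cos(a),-np.sin(a)],[np.sin(a),np.cos(a)]])
    for loop in ([[-24,-19],[24,-19],[24,19],[-24,19]],[[-16.1,-11.1],[16.1,-11.1],[16.1,11.1],[-16.1,11.1]],[[-97,-7],[-24,-7],[-24,7],[-97,7]]):
        P=np.array(loop)/1000@Q.T+o; P=np.c_[P,np.full(4,z)]; yield proj(n,P,c).round().astype(int)
big=cv2.resize(im,None,fx=1,fy=1)
for l in corners(np.array([.509,.315]),-14,.014): cv2.polylines(big,[l.reshape(-1,1,2)],True,(0,0,255),1)
cv2.imwrite('pics/w3.png',cv2.resize(big[100:400,180:430],(750,600*300*0+900))[:600])
cv2.imwrite('pics/w3raw.png',im)
import json; json.dump({k:np.array(v).tolist() for k,v in c.items()},open('w3.json','w'))
E
```

```text
[0.50945293 0.31204633 0.12110386] [[-0.96923639  0.24610563]
 [ 0.24611178  0.96924047]]
hold_key 0.53 [284.8 104.1] [0.4336 0.333  0.    ]
key_tail 0.81 [283.8 104.6] [0.4338 0.3321 0.006 ]
```

View pics/w3.png

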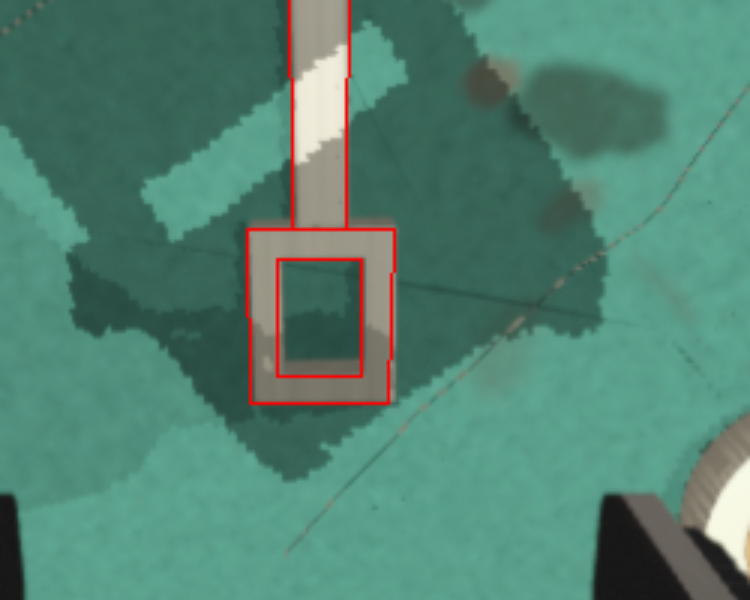

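>>> {"api": "apply_moves", "payload": {"moves": [[0.05,0.12,0.75,0,0,-0.17,1],[0,0,0.75,0,0,0,1],[0,0,0.75,0,0,0,0.75],[0,0,0.5,0,0,0,0.6],[0,0,0.3,0,0,0,0.6]]}}

```text
time_s: 8.25
eef_pos: [0.5082, 0.3175, 0.0309]
tcp_rot: [[-0.974, 0.229, -0.0], [0.229, 0.974, -0.0], [0.0, -0.0, -1.0]]
wrist_force: [0.6, 0.5, -0.2]
finger_gap: 0.0523
gripper_force: 0.0
```

>>> {"api": "apply_moves", "payload": {"moves": [[0,0,0.18,0,0,0,0.6],[0,0,0,0,0,0,0.6],[0,0,0,0,0,0,0.6]]}}

```text
time_s: 8.5
eef_pos: [0.5098, 0.3179, 0.0272]
tcp_rot: [[-0.973, 0.229, 0.002], [0.229, 0.973, 0.001], [-0.002, 0.001, -1.0]]
wrist_force: [0.2, 0.9, -0.8]
finger_gap: 0.0515
gripper_force: 0.0
```

```bash
python3 - <<'E'
from h import *
s=arm.get_state();print(s['eef_pos'],s['finger_gap'],s['wrist_force'],arm.tip_extent)
im=arm.snapshot('wrist');cv2.imwrite('pics/w4.png',im[60:])
E
```

```text
[0.50982007 0.31793827 0.02716844] 0.0514557955062449 [ 0.18516518  0.86251808 -0.84325234] 0.022
```

View pics/w4.png

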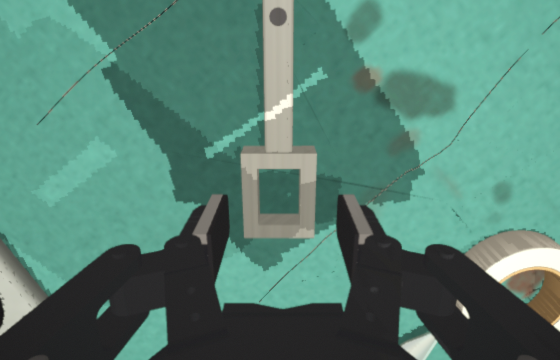

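>>> {"api": "apply_moves", "payload": {"moves": [[0,-0.07,0.1,0,0,0,0.6],[0,0,0,0,0,0,0.3],[0,0,0,0,0,0,0.3],[0,0,0,0,0,0,0.3],[0,0,0,0,0,0,0.3]], "newtons": 40}}

```text
time_s: 8.97
eef_pos: [0.5087, 0.3155, 0.0229]
tcp_rot: [[-0.973, 0.229, 0.0], [0.229, 0.973, 0.0], [-0.0, 0.0, -1.0]]
wrist_force: [-0.1, 0.7, -0.2]
finger_gap: 0.0256
gripper_force: 0.0
```

>>> {"api": "apply_moves", "payload": {"moves": [[0,0,0,0,0,0,0.3],[0,0,0,0,0,0,0.3]]}}

```text
time_s: 9.13
eef_pos: [0.5087, 0.3155, 0.0228]
tcp_rot: [[-0.973, 0.229, 0.0], [0.229, 0.973, 0.0], [-0.0, 0.0, -1.0]]
wrist_force: [0.4, 0.1, 0.1]
finger_gap: 0.0252
gripper_force: 0.0
```

```bash
python3 - <<'E'
from h import *
s=arm.get_state();p=np.array(s['eef_pos']);R=np.array(s['tcp_rot'])
im=arm.snapshot('wrist')
for h in (.009,.015,.022):
    P=np.array([p+R@np.array([x,y,h]) for x in(.011,-.011) for y in (-.0126,.0126)]); print(h,proj('wrist',P).round().tolist())
for r in arm.place_of('wrist','hold_key')[:1]: print(r['at'],onz('wrist',r['at'],0))
cv2.imwrite('pics/w5.png',cv2.resize(im[160:360,150:410],None,fx=3,fy=3))
E
```

```text
0.009 [[257.0, 241.0], [308.0, 241.0], [258.0, 280.0], [307.0, 280.0]]
0.015 [[258.0, 237.0], [307.0, 237.0], [259.0, 275.0], [306.0, 275.0]]
0.022 [[259.0, 232.0], [306.0, 232.0], [260.0, 269.0], [305.0, 269.0]]
```

View pics/w5.png

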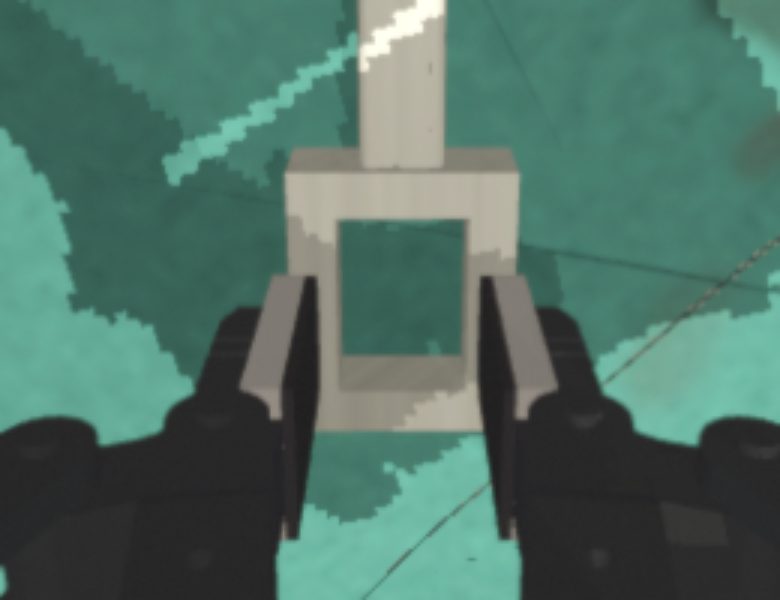

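>>> {"api": "apply_moves", "payload": {"moves": [[0,0,0.08,0,0,0,0.3],[0,0,0,0,0,0,0.3]]}}

```text
time_s: 9.4
eef_pos: [0.5083, 0.3154, 0.0199]
tcp_rot: [[-0.973, 0.229, -0.001], [0.229, 0.973, -0.0], [0.001, -0.0, -1.0]]
wrist_force: [-0.4, 0.4, -0.2]
finger_gap: 0.0252
gripper_force: 0.0
```

>>> {"api": "apply_moves", "payload": {"moves": [[0,0,0.1,0,0,0,0.3],[0,0,0,0,0,0,0.3]]}}

```text
time_s: 9.57
eef_pos: [0.5082, 0.3153, 0.0166]
tcp_rot: [[-0.973, 0.229, -0.001], [0.229, 0.973, -0.0], [0.001, -0.001, -1.0]]
wrist_force: [-0.5, -1.2, -0.7]
finger_gap: 0.0252
gripper_force: 0.0
```

>>> {"api": "apply_moves", "payload": {"moves": [[0,0,0.1,0,0,0,0.3],[0,0,0,0,0,0,0.3]]}}

```text
time_s: 9.73
eef_pos: [0.5089, 0.3156, 0.0148]
tcp_rot: [[-0.973, 0.229, 0.0], [0.229, 0.973, 0.0], [-0.0, 0.0, -1.0]]
wrist_force: [-0.2, -0.8, 3.0]
finger_gap: 0.0259
gripper_force: 1.5
```

>>> {"api": "apply_moves", "payload": {"moves": [[0,0,-0.3,0,0,0,0.6],[0,0,0,0,0,0,0.6],[0,0,0,0,0,0,0.6],[0,0,0.4,0,0,0,0.6],[0,0,0,0,0,0,0.6]]}}

```text
time_s: 10.15
eef_pos: [0.5071, 0.3148, 0.009]
tcp_rot: [[-0.973, 0.229, -0.003], [0.229, 0.973, -0.001], [0.003, -0.002, -1.0]]
wrist_force: [-1.4, 0.5, -1.3]
finger_gap: 0.0509
gripper_force: 0.0
```

>>> {"api": "apply_moves", "payload": {"moves": [[0,0,0.2,0,0,0,0.6],[0,0,0.1,0,0,0,0.6],[0,0,0,0,0,0,0.6]]}}

```text
time_s: 10.4
eef_pos: [0.5076, 0.3151, 0.0008]
tcp_rot: [[-0.973, 0.229, -0.002], [0.229, 0.973, -0.001], [0.002, -0.002, -1.0]]
wrist_force: [0.1, 0.4, 0.4]
finger_gap: 0.0511
gripper_force: 0.0
```

>>> {"api": "apply_moves", "payload": {"moves": [[0,0,0,0,0,0,0.3],[0,0,0,0,0,0,0.3],[0,0,0,0,0,0,0.3],[0,0,0,0,0,0,0.3]]}}

```text
time_s: 10.73
eef_pos: [0.5086, 0.3155, 0.0024]
tcp_rot: [[-0.973, 0.229, 0.0], [0.229, 0.973, 0.0], [-0.0, 0.0, -1.0]]
wrist_force: [0.6, -0.6, -0.8]
finger_gap: 0.0367
gripper_force: 41.3
```

>>> {"api": "apply_moves", "payload": {"moves": [[0,0,-0.3,0,0,0,0.3],[0,0,-0.9,0,0,0,0.3],[0,0,-0.9,0,0,0,0.3],[0.1,-0.65,-0.9,0,0,0,0.3],[0.1,-0.65,-0.9,0,0,0,0.3]]}}

```text
time_s: 11.15
eef_pos: [0.4938, 0.279, 0.1213]
tcp_rot: [[-0.974, 0.227, 0.001], [0.227, 0.974, 0.0], [-0.001, 0.001, -1.0]]
wrist_force: [0.5, -0.7, -0.7]
finger_gap: 0.0367
gripper_force: 41.4
```

>>> {"api": "apply_moves", "payload": {"moves": [[0.1,-0.95,-0.9,0,0,0,0.3],[0.1,-0.95,-0.9,0,0,0,0.3],[0.2,-0.95,-0.9,0,0,0,0.3],[0.2,-0.95,-0.9,0,0,0,0.3],[0,0,0,0,0,0,0.3]]}}

```text
time_s: 11.57
eef_pos: [0.4517, 0.1697, 0.2346]
tcp_rot: [[-0.973, 0.231, 0.011], [0.231, 0.973, 0.0], [-0.011, 0.003, -1.0]]
wrist_force: [0.9, -0.0, -0.6]
finger_gap: 0.0368
gripper_force: 41.4
```

>>> {"api": "apply_moves", "payload": {"moves": [[0,0,0,0,0,0,0.3],[0,0,0,0,0,0,0.3]]}}

```text
time_s: 11.73
eef_pos: [0.45, 0.1721, 0.2272]
tcp_rot: [[-0.973, 0.229, 0.0], [0.229, 0.973, 0.0], [-0.0, 0.0, -1.0]]
wrist_force: [0.8, -0.2, -1.6]
finger_gap: 0.0368
gripper_force: 41.4
```

```bash
python3 - <<'E'
from h import *
s=arm.get_state();p=np.array(s['eef_pos']);R=np.array(s['tcp_rot']);print(p,s['finger_gap'],s['gripper_force'],s['wrist_force'])
n='wrist'; c=arm.camera_info(n); im=arm.snapshot(n); cv2.imwrite('pics/w6.png',im)
for q,z in (('coupler',0),('stop_post',0),('barrel_top',.087),('ring_grip',.059)):
    for r in arm.place_of(n,q)[:2]: print(q,round(r['confidence'],2),np.round(r['at'],1),np.round(onz(n,r['at'],z,c),4))
v=im.copy()
for loop,col in (([[-24,-19],[24,-19],[24,19],[-24,19]],(0,0,255)),([[-97,-7],[-24,-7],[-24,7],[-97,7]],(0,0,255))):
    L=np.array(loop)/1000; P=np.array([p+R@np.array([-x,y,.0024-.013]) for x,y in L])
    cv2.polylines(v,[proj(n,P,c).round().astype(int).reshape(-1,1,2)],True,col,1)
a=np.radians(12.65)
for o,col in (((.532,.103),(255,0,0)),((.5315,.1067),(0,255,255))):
  Q=np.array([[np.cos(a),-np.sin(a)],[np.sin(a),np.cos(a)]])
  t=np.linspace(0,6.28,40)
  for L,z in ((np.array([[-102,-48],[48,-48],[48,48],[-102,48]])/1000,.012),(np.c_[.019*np.cos(t),.019*np.sin(t)],.074),(np.c_[.032*np.cos(t),.032*np.sin(t)],.07),(np.c_[-.078+.005*np.cos(t),.016+.005*np.sin(t)],.098),(np.array([[-12,-7],[12,-7],[12,7],[-12,7]])/1000,.087)):
    cv2.polylines(v,[proj(n,np.c_[L@Q.T+o,np.full(len(L),z)],c).round().astype(int).reshape(-1,1,2)],True,col,1)
cv2.imwrite('pics/w6o.png',cv2.resize(v[:,60:460],(800,840))[:600] if 0 else v)
E
```

```text
[0.44995574 0.17212654 0.22719856] 0.0367601739126269 41.36667609214783 [ 0.83662747 -0.16626089 -1.61771965]
coupler 0.89 [408.1  23.3] [0.3236 0.3342 0.    ]
coupler 0.87 [245.6 252.9] [0.5321 0.1063 0.    ]
stop_post 0.67 [223.  193.9] [0.4535 0.1001 0.    ]
barrel_top 0.85 [432.4   6.8] [0.329  0.3201 0.087 ]
ring_grip 0.71 [422.7  11.4] [0.3258 0.3245 0.059 ]
```

View pics/w6o.png

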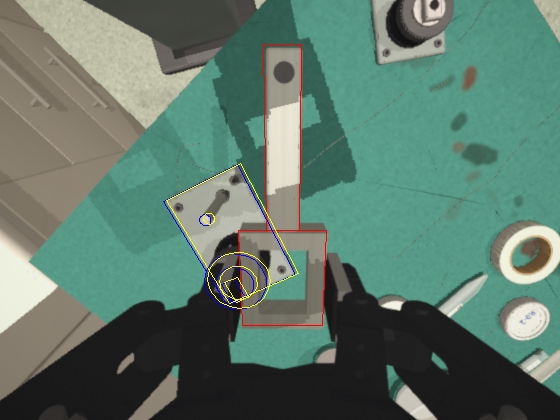

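```bash
cat > fit.py <<'E'
from h import *
import json
from scipy.optimize import minimize
from scipy.ndimage import map_coordinates
def load(png,c): 
    im=cv2.imread(png); s=cv2.cvtColor(im,cv2.COLOR_BGR2HSV)[...,1].astype(float); return cv2.GaussianBlur(s,(0,0),1.0),c
w1=json.load(open('w1.json')); w6=arm.camera_info('wrist')
ims=[load('pics/w1.png',w1),load('pics/w6.png',w6)]
def seg(a,b,n=60): t=np.linspace(.06,.94,n)[:,None]; return np.array(a)*(1-t)+np.array(b)*t
# outline points with outward normals (near edge, right edges), skipping what fingers or ring hide
E=[[seg([-.102,-.048],[-.102,.048]),(-1,0)],[seg([-.102,.048],[.02,.048]),(0,1)],[seg([-.102,-.048],[-.01,-.048]),(0,-1)]]
def score(v,I,z=.012):
    x,y,a=v[0]/1e3,v[1]/1e3,np.radians(v[2]);Q=np.array([[np.cos(a),-np.sin(a)],[np.sin(a),np.cos(a)]]);t=0
    for s,c in I:
        for P,nrm in E:
            for d,w in ((.0025,1),(-.0025,-1)):
                q=proj('wrist',np.c_[(P+np.array(nrm)*d)@Q.T+[x,y],np.full(len(P),z)],c); t+=w*map_coordinates(s,[q[:,1],q[:,0]],order=1).mean()
    return -t
for I in (ims[:1],ims[1:],ims):
    best=min((minimize(score,[532+dx,104+dy,12.6+da],args=(I,),method='Nelder-Mead') for dx in(-2,2) for dy in(-2,2) for da in (-1,1)),key=lambda r:r.fun); print(best.x.round(2),best.fun.round(1))
E
python3 fit.py
```

```text
[530.96 103.24  12.37] -269.2
[530.05 105.31  12.73] -216.9
[530.66 103.94  12.36] -464.4
```

>>> {"api": "apply_moves", "payload": {"moves": [[-0.79,-0.39,0,0,0,0,0.3],[-0.79,-0.39,0,0,0,0,0.3],[-0.79,-0.39,0,0,0,0,0.3],[-0.78,-0.4,0,0,0,0,0.3],[0,0,0,0,0,-1,0.3]]}}

```text
time_s: 12.4
eef_pos: [0.5342, 0.1023, 0.2263]
tcp_rot: [[-0.99, 0.144, 0.0], [0.144, 0.99, -0.001], [-0.0, -0.001, -1.0]]
wrist_force: [-0.6, -0.1, -1.6]
finger_gap: 0.0368
gripper_force: 41.4
```

>>> {"api": "apply_moves", "payload": {"moves": [[0,0,0.5,0,0,-1,0.3],[0,0,0.5,0,0,-1,0.3],[0,0,0.5,0,0,-1,0.3],[0,0,0.5,0,0,-1,0.3],[0,0,0.5,0,0,-0.13,0.3]]}}

```text
time_s: 12.82
eef_pos: [0.5312, 0.105, 0.1505]
tcp_rot: [[-0.976, -0.219, -0.002], [-0.219, 0.976, 0.0], [0.002, 0.0, -1.0]]
wrist_force: [-0.6, -0.4, -1.2]
finger_gap: 0.037
gripper_force: 41.4
```

>>> {"api": "apply_moves", "payload": {"moves": [[0,0,0.5,0,0,0,0.3],[0,0,0.4,0,0,0,0.3],[0,0,0,0,0,0,0.3],[0,0,0,0,0,0,0.3]]}}

```text
time_s: 13.15
eef_pos: [0.5309, 0.1048, 0.1241]
tcp_rot: [[-0.977, -0.215, -0.003], [-0.215, 0.977, -0.0], [0.003, 0.001, -1.0]]
wrist_force: [-0.4, 0.1, -0.2]
finger_gap: 0.0371
gripper_force: 41.4
```

```bash
python3 - <<'E'
from h import *
s=arm.get_state();p=np.array(s['eef_pos']);R=np.array(s['tcp_rot']);print(p,np.degrees(np.arctan2(R[1,0],R[0,0])),s['wrist_force'],s['joint_positions'])
d=np.array([.531,.1045])-p[:2]; print('units tx ty',(R[:2,:2].T@d)/.03)
im=arm.snapshot('wrist'); cv2.imwrite('pics/w7.png',im)
for n in('scene','wrist'):
  if n=='scene': cv2.imwrite('pics/s7.png',arm.snapshot(n))
  for q in ('coupler','hold_key','key_tail','stop_post','ring_grip'):
    for r in arm.place_of(n,q)[:3]: print(n,q,round(r['confidence'],2),np.round(r['at'],1),np.round(onz(n,r['at'],{'coupler':0,'hold_key':p[2]-.0024,'key_tail':p[2]+.0036,'stop_post':0,'ring_grip':.059}[q]),4))
E
```

```text
[0.53086175 0.10482196 0.12414417] -167.5554966016157 [-0.37289012  0.14220442 -0.15605229] [ 4.22671544e-01  6.37753764e+00  1.14075005e+02  7.92699220e-04
  5.97019784e+01 -1.02022189e+02]
units tx ty [-0.00218736 -0.01147283]
scene coupler 0.94 [282.6 248.2] [0.5274 0.1039 0.    ]
scene coupler 0.83 [403.  194.8] [ 0.427  -0.3162  0.    ]
scene coupler 0.8 [270.1 355.9] [0.3203 0.3386 0.    ]
scene hold_key 0.59 [278.4 215.2] [0.5416 0.1063 0.1217]
scene key_tail 0.51 [305.2 229.3] [0.4571 0.0949 0.1277]
scene stop_post 0.64 [281.9 375.7] [0.2694 0.3504 0.    ]
scene stop_post 0.58 [419.5 205.5] [ 0.3648 -0.3136 -0.    ]
scene stop_post 0.49 [303.5 262.9] [0.4524 0.0981 0.    ]
scene ring_grip 0.65 [283.4 233.4] [0.5277 0.1012 0.059 ]
scene ring_grip 0.54 [408.  181.7] [ 0.4221 -0.3136  0.059 ]
scene ring_grip 0.5 [269.2 348.2] [0.3129 0.3468 0.059 ]
wrist coupler 0.7 [281.6 200.2] [0.5321 0.104  0.    ]
wrist key_tail 0.85 [282.8 101.6] [0.4564 0.0882 0.1277]
wrist stop_post 0.56 [299.6 106.6] [0.454  0.1014 0.    ]
wrist stop_post 0.31 [283.4 103. ] [0.4541 0.0884 0.    ]
```

>>> {"api": "apply_moves", "payload": {"moves": [[0,0,0.4,0,0,0,0.3],[0,0,0.4,0,0,0,0.3],[0,0,0.2,0,0,0,0.3],[0,0,0.1,0,0,0,0.3],[0,0,0,0,0,0,0.3]]}}

```text
time_s: 14.17
eef_pos: [0.5302, 0.1045, 0.0904]
tcp_rot: [[-0.977, -0.215, -0.004], [-0.215, 0.977, -0.0], [0.003, 0.001, -1.0]]
wrist_force: [-0.0, 0.1, -1.1]
finger_gap: 0.0366
gripper_force: 41.4
```

>>> {"api": "apply_moves", "payload": {"moves": [[0,0,0.1,0,0,0,0.3],[0,0,0,0,0,0,0.3]]}}

```text
time_s: 14.33
eef_pos: [0.5314, 0.1045, 0.089]
tcp_rot: [[-0.977, -0.215, -0.0], [-0.215, 0.977, -0.0], [0.0, 0.0, -1.0]]
wrist_force: [0.5, 0.1, -0.7]
finger_gap: 0.0368
gripper_force: 41.4
```

>>> {"api": "apply_moves", "payload": {"moves": [[0,0,0.06,0,0,0,0.3],[0,0,0.06,0,0,0,0.3],[0,0,0,0,0,0,0.3]]}}

```text
time_s: 14.58
eef_pos: [0.5315, 0.1045, 0.0857]
tcp_rot: [[-0.977, -0.215, 0.0], [-0.215, 0.977, -0.0], [-0.0, -0.0, -1.0]]
wrist_force: [0.5, -0.7, -0.4]
finger_gap: 0.0369
gripper_force: 41.4
```

>>> {"api": "apply_moves", "payload": {"moves": [[0,0,0.06,0,0,0,0.3],[0,0,0.06,0,0,0,0.3],[0,0,0,0,0,0,0.3]]}}

```text
time_s: 14.83
eef_pos: [0.5319, 0.1042, 0.0822]
tcp_rot: [[-0.976, -0.216, 0.001], [-0.216, 0.976, -0.001], [-0.001, -0.001, -1.0]]
wrist_force: [1.1, -2.1, -1.2]
finger_gap: 0.0365
gripper_force: 41.4
```

>>> {"api": "apply_moves", "payload": {"moves": [[-0.01,-0.03,0.05,0,0,0,0.3],[0,0,0.05,0,0,0,0.3],[0,0,0,0,0,0,0.3]]}}

```text
time_s: 15.08
eef_pos: [0.5313, 0.1039, 0.0784]
tcp_rot: [[-0.977, -0.215, -0.002], [-0.215, 0.977, 0.0], [0.001, 0.001, -1.0]]
wrist_force: [0.6, -0.1, -1.6]
finger_gap: 0.0368
gripper_force: 41.4
```

>>> {"api": "apply_moves", "payload": {"moves": [[0,0,0.07,0,0,0,0.3],[0,0,0,0,0,0,0.3]]}}

```text
time_s: 15.25
eef_pos: [0.5314, 0.1039, 0.0764]
tcp_rot: [[-0.977, -0.215, -0.001], [-0.215, 0.977, 0.0], [0.001, 0.001, -1.0]]
wrist_force: [-0.1, -0.5, -0.6]
finger_gap: 0.0366
gripper_force: 41.4
```

>>> {"api": "apply_moves", "payload": {"moves": [[0,0,0.05,0,0,0,0.3],[0,0,0,0,0,0,0.3]]}}

```text
time_s: 15.42
eef_pos: [0.532, 0.1039, 0.0761]
tcp_rot: [[-0.977, -0.215, -0.001], [-0.215, 0.977, 0.0], [0.0, 0.0, -1.0]]
wrist_force: [-2.2, -0.0, 3.5]
finger_gap: 0.0367
gripper_force: 41.8
```

>>> {"api": "apply_moves", "payload": {"moves": [[0,0,-0.05,0,0,0,0.6],[0,0,0,0,0,0,0.8],[0,0,0,0,0,0,1],[0,0,0,0,0,0,1],[0,0,0,0,0,0,1]]}}

```text
time_s: 15.83
eef_pos: [0.532, 0.1037, 0.077]
tcp_rot: [[-0.977, -0.215, 0.0], [-0.215, 0.977, 0.0], [-0.0, 0.0, -1.0]]
wrist_force: [-0.9, 1.2, -0.9]
finger_gap: 0.0853
gripper_force: 0.0
```

>>> {"api": "apply_moves", "payload": {"moves": [[0,0,0,0,0,0,1],[0,0,0,0,0,0,1],[0,0,0,0,0,0,1]]}}

```text
time_s: 16.08
eef_pos: [0.5319, 0.1037, 0.077]
tcp_rot: [[-0.977, -0.215, -0.0], [-0.215, 0.977, 0.0], [0.0, 0.0, -1.0]]
wrist_force: [-0.3, 0.1, 0.7]
finger_gap: 0.0853
gripper_force: 0.0
```

```bash
python3 - <<'E'
from h import *
n='wrist'; c=arm.camera_info(n); im=arm.snapshot(n); cv2.imwrite('pics/w8.png',im)
for q,z in (('hold_key',.074),('key_tail',.080),('stop_post',0),('coupler',0)):
    for r in arm.place_of(n,q)[:2]: print(q,round(r['confidence'],2),np.round(r['at'],1),np.round(onz(n,r['at'],z,c),4))
s=arm.get_state(); print(s['eef_pos'],s['ft_torque'])
E
```

```text
key_tail 0.95 [281.4 102.9] [0.4573 0.087  0.08  ]
stop_post 0.9 [305.7 101.7] [0.4516 0.1015 0.    ]
[0.53193081 0.10374457 0.07701094] [-0.02407586  0.048715    0.00102434]
```

View pics/w8.png

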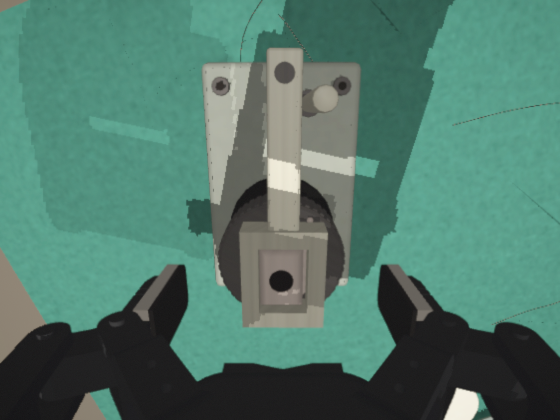

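The key is seated: head on the tang at (281,280), tail at column 284, left of the post at (325,98). Next I'll take the ring with a 20° wind-back.

>>> {"api": "apply_moves", "payload": {"moves": [[0,0,0,0,0,-1,1],[0,0,0,0,0,-1,1],[0,0,0,0,0,-1,1],[0,0,0,0,0,-1,1],[0,0,0,0,0,0,1]]}}

```text
time_s: 16.75
eef_pos: [0.5319, 0.1037, 0.077]
tcp_rot: [[-0.843, -0.537, 0.0], [-0.537, 0.843, -0.0], [-0.0, -0.0, -1.0]]
wrist_force: [0.3, -0.1, 0.7]
finger_gap: 0.0854
gripper_force: 0.0
```

>>> {"api": "apply_moves", "payload": {"moves": [[0,0,0.4,0,0,0,1],[0,0,0.4,0,0,0,1],[0,0,0.2,0,0,0,1],[0,0,0,0,0,0,1],[0,0,0,0,0,0,1]]}}

```text
time_s: 17.17
eef_pos: [0.531, 0.1037, 0.0457]
tcp_rot: [[-0.844, -0.536, -0.003], [-0.536, 0.844, 0.0], [0.002, 0.001, -1.0]]
wrist_force: [0.9, -0.2, 0.2]
finger_gap: 0.0854
gripper_force: 0.0
```

```bash
cat > st.py <<'E'
from h import *
s=arm.get_state();R=np.array(s['tcp_rot'])
print(s['time_s'],'pos',np.round(s['eef_pos'],4),'yaw',round(np.degrees(np.arctan2(R[1,0],R[0,0]))%360,2),'F',np.round(s['wrist_force'],1),'M',np.round(s['ft_torque'],3),'gap',round(s['finger_gap'],4),'g',s['gripper_force'])
E
python3 st.py
```

```text
17.1667 pos [0.531  0.1037 0.0457] yaw 212.39 F [ 0.9 -0.2  0.2] M [0.009 0.004 0.027] gap 0.0854 g 0.0
```

>>> {"api": "apply_moves", "payload": {"moves": [[0,0,0,0,0,0,0.6],[0,0,0,0,0,0,0.6],[0,0,0,0,0,0,0.6],[0,0,0,0,0,0,0.6]], "newtons": 40}}

```text
time_s: 17.5
eef_pos: [0.5327, 0.1033, 0.048]
tcp_rot: [[-0.844, -0.536, 0.002], [-0.536, 0.844, -0.001], [-0.001, -0.002, -1.0]]
wrist_force: [-0.1, -3.1, 2.0]
finger_gap: 0.0624
gripper_force: 44.0
```

```bash
python3 st.py
```

```text
17.5 pos [0.5327 0.1033 0.048 ] yaw 212.43 F [-0.1 -3.1  2. ] M [-0.383  0.048 -0.002] gap 0.0624 g 43.973658084869385
```

>>> {"api": "apply_moves", "payload": {"moves": [[0,0,0,0,0,0.4,0.6],[0,0,0,0,0,0.4,0.6],[0,0,0,0,0,0.4,0.6],[0,0,0,0,0,0.4,0.6],[0,0,0,0,0,0.4,0.6]]}}

```text
time_s: 17.92
eef_pos: [0.5327, 0.1033, 0.048]
tcp_rot: [[-0.925, -0.381, 0.002], [-0.381, 0.925, -0.001], [-0.001, -0.002, -1.0]]
wrist_force: [-0.0, -2.5, 2.2]
finger_gap: 0.0626
gripper_force: 44.0
```

```bash
python3 st.py
```

```text
17.9167 pos [0.5327 0.1033 0.048 ] yaw 202.38 F [-0.  -2.5  2.2] M [-0.4    0.088  0.188] gap 0.0626 g 44.04605984687805
```

>>> {"api": "apply_moves", "payload": {"moves": [[0,0,0,0,0,0.4,0.6],[0,0,0,0,0,0.4,0.6],[0,0,0,0,0,0.4,0.6],[0,0,0,0,0,0.4,0.6],[0,0,0,0,0,0.4,0.6]]}}

```text
time_s: 18.33
eef_pos: [0.5327, 0.1032, 0.0479]
tcp_rot: [[-0.977, -0.215, 0.002], [-0.215, 0.977, -0.001], [-0.002, -0.002, -1.0]]
wrist_force: [-0.7, -2.8, 2.3]
finger_gap: 0.0629
gripper_force: 44.0
```

```bash
python3 st.py
```

```text
18.3333 pos [0.5327 0.1032 0.0479] yaw 192.39 F [-0.7 -2.8  2.3] M [-0.325  0.019  0.202] gap 0.0629 g 44.003552198410034
```

>>> {"api": "apply_moves", "payload": {"moves": [[0,0,0,0,0,0.25,0.6],[0,0,0,0,0,0.25,0.6],[0,0,0,0,0,0.25,0.6],[0,0,0,0,0,0.25,0.6]], "newtons": 24}}

```text
time_s: 18.67
eef_pos: [0.5327, 0.1033, 0.0479]
tcp_rot: [[-0.992, -0.128, 0.002], [-0.128, 0.992, -0.001], [-0.001, -0.001, -1.0]]
wrist_force: [-0.8, -3.9, 6.2]
finger_gap: 0.0628
gripper_force: 44.2
```

```bash
python3 st.py
```

```text
18.6667 pos [0.5327 0.1033 0.0479] yaw 187.37 F [-0.8 -3.9  6.2] M [-0.677  0.043  0.177] gap 0.0628 g 44.24232602119446
```

>>> {"api": "apply_moves", "payload": {"moves": [[0,0,0,0,0,0.25,0.6],[0,0,0,0,0,0.25,0.6],[0,0,0,0,0,0.25,0.6],[0,0,0,0,0,0.25,0.6]]}}

```text
time_s: 19.0
eef_pos: [0.5328, 0.1032, 0.0479]
tcp_rot: [[-0.999, -0.041, 0.002], [-0.041, 0.999, -0.001], [-0.002, -0.001, -1.0]]
wrist_force: [-0.2, -4.5, 6.3]
finger_gap: 0.063
gripper_force: 44.3
```

```bash
python3 st.py
```

```text
19.0 pos [0.5328 0.1032 0.0479] yaw 182.37 F [-0.2 -4.5  6.3] M [-0.733  0.134  0.163] gap 0.063 g 44.309821128845215
```

>>> {"api": "apply_moves", "payload": {"moves": [[0,0,0,0,0,0.12,0.6],[0,0,0,0,0,0.12,0.6],[0,0,0,0,0,0,0.6]]}}

```text
time_s: 19.25
eef_pos: [0.5328, 0.1032, 0.0479]
tcp_rot: [[-1.0, -0.021, 0.002], [-0.021, 1.0, -0.001], [-0.002, -0.001, -1.0]]
wrist_force: [-0.7, -3.8, 5.2]
finger_gap: 0.0625
gripper_force: 44.4
```

```bash
python3 st.py
```

```text
19.25 pos [0.5328 0.1032 0.0479] yaw 181.19 F [-0.7 -3.8  5.2] M [-0.709  0.091  0.038] gap 0.0625 g 44.36175048351288
```

>>> {"api": "apply_moves", "payload": {"moves": [[0,0,0,0,0,0.13,0.6],[0,0,0,0,0,0.13,0.6]]}}

```text
time_s: 19.42
eef_pos: [0.5327, 0.1032, 0.0479]
tcp_rot: [[-1.0, 0.002, 0.002], [0.002, 1.0, -0.001], [-0.002, -0.001, -1.0]]
wrist_force: [-0.7, -4.0, 5.6]
finger_gap: 0.0628
gripper_force: 44.4
```

```bash
python3 st.py
```

```text
19.4167 pos [0.5327 0.1032 0.0479] yaw 179.9 F [-0.7 -4.   5.6] M [-0.707  0.126  0.182] gap 0.0628 g 44.3601268529892
```

>>> {"api": "apply_moves", "payload": {"moves": [[0,0,0,0,0,0.13,0.6],[0,0,0,0,0,0.13,0.6]]}}

```text
time_s: 19.58
eef_pos: [0.5327, 0.1032, 0.0479]
tcp_rot: [[-1.0, 0.024, 0.002], [0.024, 1.0, -0.001], [-0.002, -0.001, -1.0]]
wrist_force: [-0.3, -4.0, 5.6]
finger_gap: 0.0621
gripper_force: 44.4
```

```bash
python3 st.py
```

```text
19.5833 pos [0.5327 0.1032 0.0479] yaw 178.6 F [-0.3 -4.   5.6] M [-0.753  0.144  0.174] gap 0.0621 g 44.35536503791809
```

>>> {"api": "apply_moves", "payload": {"moves": [[0,0,0,0,0,0.13,0.6],[0,0,0,0,0,0.13,0.6]]}}

```text
time_s: 19.75
eef_pos: [0.5327, 0.1032, 0.0479]
tcp_rot: [[-0.999, 0.047, 0.002], [0.047, 0.999, -0.001], [-0.002, -0.001, -1.0]]
wrist_force: [0.1, -4.6, 5.4]
finger_gap: 0.0626
gripper_force: 44.3
```

```bash
python3 st.py
```

```text
19.75 pos [0.5327 0.1032 0.0479] yaw 177.3 F [ 0.1 -4.6  5.4] M [-0.821  0.057  0.17 ] gap 0.0626 g 44.34997916221619
```

>>> {"api": "apply_moves", "payload": {"moves": [[0,0,0,0,0,0.13,0.6],[0,0,0,0,0,0.13,0.6]]}}

```text
time_s: 19.92
eef_pos: [0.5327, 0.1032, 0.0479]
tcp_rot: [[-0.998, 0.07, 0.002], [0.07, 0.998, -0.001], [-0.002, -0.001, -1.0]]
wrist_force: [-0.6, -4.5, 5.4]
finger_gap: 0.0626
gripper_force: 44.3
```

```bash
python3 st.py
```

```text
19.9167 pos [0.5327 0.1032 0.0479] yaw 176.0 F [-0.6 -4.5  5.4] M [-0.761  0.099  0.134] gap 0.0626 g 44.34468984603882
```

>>> {"api": "apply_moves", "payload": {"moves": [[0,0,0,0,0,0.13,0.6],[0,0,0,0,0,0.13,0.6]]}}

```text
time_s: 20.08
eef_pos: [0.5328, 0.1032, 0.0479]
tcp_rot: [[-0.996, 0.092, 0.002], [0.092, 0.996, -0.001], [-0.002, -0.001, -1.0]]
wrist_force: [-1.1, -3.8, 4.7]
finger_gap: 0.0626
gripper_force: 44.3
```

```bash
python3 st.py
```

```text
20.0833 pos [0.5328 0.1032 0.0479] yaw 174.7 F [-1.1 -3.8  4.7] M [-0.718  0.074  0.151] gap 0.0626 g 44.33917164802551
```

>>> {"api": "apply_moves", "payload": {"moves": [[0,0,0,0,0,0.13,0.6],[0,0,0,0,0,0.13,0.6]]}}

```text
time_s: 20.25
eef_pos: [0.5328, 0.1032, 0.0479]
tcp_rot: [[-0.993, 0.115, 0.002], [0.115, 0.993, -0.001], [-0.002, -0.001, -1.0]]
wrist_force: [-1.5, -5.2, 5.8]
finger_gap: 0.0629
gripper_force: 44.3
```

```bash
python3 st.py
```

```text
20.25 pos [0.5328 0.1032 0.0479] yaw 173.4 F [-1.5 -5.2  5.8] M [-0.785  0.123  0.184] gap 0.0629 g 44.33362662792206
```

>>> {"api": "apply_moves", "payload": {"moves": [[0,0,0,0,0,0.13,0.6],[0,0,0,0,0,0.13,0.6]]}}

```text
time_s: 20.42
eef_pos: [0.5327, 0.1032, 0.0479]
tcp_rot: [[-0.991, 0.137, 0.002], [0.137, 0.991, -0.001], [-0.002, -0.001, -1.0]]
wrist_force: [-0.3, -4.1, 5.9]
finger_gap: 0.0626
gripper_force: 44.3
```

```bash
python3 st.py
```

```text
20.4167 pos [0.5327 0.1032 0.0479] yaw 172.1 F [-0.3 -4.1  5.9] M [-0.756  0.09   0.172] gap 0.0626 g 44.32733774185181
```

>>> {"api": "apply_moves", "payload": {"moves": [[0,0,0,0,0,0.13,0.6],[0,0,0,0,0,0.13,0.6]]}}

```text
time_s: 20.58
eef_pos: [0.5327, 0.1032, 0.0479]
tcp_rot: [[-0.987, 0.16, 0.002], [0.16, 0.987, -0.001], [-0.002, -0.001, -1.0]]
wrist_force: [0.2, -3.9, 5.8]
finger_gap: 0.0628
gripper_force: 44.3
```

```bash
python3 st.py
```

```text
20.5833 pos [0.5327 0.1032 0.0479] yaw 170.8 F [ 0.2 -3.9  5.8] M [-0.774  0.142  0.169] gap 0.0628 g 44.32135462760925
```

>>> {"api": "apply_moves", "payload": {"moves": [[0,0,0,0,0,0.13,0.6],[0,0,0,0,0,0.13,0.6]]}}

```text
time_s: 20.75
eef_pos: [0.5328, 0.1032, 0.0479]
tcp_rot: [[-0.983, 0.182, 0.002], [0.182, 0.983, -0.001], [-0.002, -0.001, -1.0]]
wrist_force: [-0.4, -3.7, 5.6]
finger_gap: 0.0627
gripper_force: 44.3
```

```bash
python3 st.py
```

```text
20.75 pos [0.5328 0.1032 0.0479] yaw 169.5 F [-0.4 -3.7  5.6] M [-0.84   0.122  0.197] gap 0.0627 g 44.32339131832123
```

>>> {"api": "apply_moves", "payload": {"moves": [[0,0,0,0,0,0.13,0.6],[0,0,0,0,0,0.13,0.6]]}}

```text
time_s: 20.92
eef_pos: [0.5327, 0.1032, 0.0479]
tcp_rot: [[-0.979, 0.204, 0.002], [0.204, 0.979, -0.001], [-0.002, -0.001, -1.0]]
wrist_force: [-0.6, -4.5, 5.5]
finger_gap: 0.0625
gripper_force: 44.3
```

```bash
python3 st.py
```

```text
20.9167 pos [0.5327 0.1032 0.0479] yaw 168.2 F [-0.6 -4.5  5.5] M [-0.783  0.123  0.182] gap 0.0625 g 44.33562397956848
```

>>> {"api": "apply_moves", "payload": {"moves": [[0,0,0,0,0,0.13,0.6],[0,0,0,0,0,0.13,0.6]]}}

```text
time_s: 21.08
eef_pos: [0.5328, 0.1032, 0.0479]
tcp_rot: [[-0.974, 0.227, 0.002], [0.227, 0.974, -0.001], [-0.002, -0.001, -1.0]]
wrist_force: [-0.4, -3.8, 5.9]
finger_gap: 0.0627
gripper_force: 44.3
```

```bash
python3 st.py
```

```text
21.0833 pos [0.5328 0.1032 0.0479] yaw 166.91 F [-0.4 -3.8  5.9] M [-0.807  0.057  0.19 ] gap 0.0627 g 44.3415766954422
```

>>> {"api": "apply_moves", "payload": {"moves": [[0,0,0,0,0,0.13,0.6],[0,0,0,0,0,0.13,0.6]]}}

```text
time_s: 21.25
eef_pos: [0.5327, 0.1031, 0.0479]
tcp_rot: [[-0.969, 0.248, 0.002], [0.248, 0.969, -0.002], [-0.002, -0.001, -1.0]]
wrist_force: [-0.1, -4.2, 5.7]
finger_gap: 0.0628
gripper_force: 44.4
```

```bash
python3 st.py
```

```text
21.25 pos [0.5327 0.1031 0.0479] yaw 165.66 F [-0.1 -4.2  5.7] M [-0.669  0.151  0.423] gap 0.0628 g 44.38250184059143
```

>>> {"api": "apply_moves", "payload": {"moves": [[0,0,0,0,0,0,0.6],[0,0,0,0,0,0,0.6]]}}

```text
time_s: 21.42
eef_pos: [0.5327, 0.1032, 0.0479]
tcp_rot: [[-0.969, 0.248, 0.002], [0.248, 0.969, -0.001], [-0.002, -0.001, -1.0]]
wrist_force: [-0.5, -6.2, 5.4]
finger_gap: 0.0625
gripper_force: 44.4
```

```bash
python3 st.py
```

```text
21.4167 pos [0.5327 0.1032 0.0479] yaw 165.67 F [-0.5 -6.2  5.4] M [-0.779  0.099  0.274] gap 0.0625 g 44.375208020210266
```

>>> {"api": "apply_moves", "payload": {"moves": [[0,0,0,0,0,0.03,0.6],[0,0,0,0,0,0.03,0.6],[0,0,0,0,0,0,0.6]]}}

```text
time_s: 21.67
eef_pos: [0.5327, 0.1032, 0.0479]
tcp_rot: [[-0.968, 0.252, 0.002], [0.252, 0.968, -0.002], [-0.002, -0.001, -1.0]]
wrist_force: [-0.7, -4.3, 5.5]
finger_gap: 0.0623
gripper_force: 44.4
```

```bash
python3 st.py
```

```text
21.6667 pos [0.5327 0.1032 0.0479] yaw 165.42 F [-0.7 -4.3  5.5] M [-0.725  0.116  0.439] gap 0.0623 g 44.3796569108963
```

>>> {"api": "apply_moves", "payload": {"moves": [[0,0,0,0,0,0,0.6],[0,0,0,0,0,0,0.6],[0,0,0,0,0,0,0.6],[0,0,0,0,0,0,0.6],[0,0,0,0,0,0,0.6]]}}

```text
time_s: 22.08
eef_pos: [0.5327, 0.1032, 0.0479]
tcp_rot: [[-0.968, 0.252, 0.002], [0.252, 0.968, -0.002], [-0.002, -0.001, -1.0]]
wrist_force: [-0.7, -5.1, 4.6]
finger_gap: 0.0623
gripper_force: 44.4
```

```bash
python3 st.py
```

```text
22.0833 pos [0.5327 0.1032 0.0479] yaw 165.42 F [-0.7 -5.1  4.6] M [-0.643  0.061  0.452] gap 0.0623 g 44.37934219837189
```

>>> {"api": "apply_moves", "payload": {"moves": [[0,0,0,0,0,0,0.6],[0,0,0,0,0,0,0.6],[0,0,0,0,0,0,0.6],[0,0,0,0,0,0,0.6],[0,0,0,0,0,0,0.6]]}}

```text
time_s: 22.5
eef_pos: [0.5328, 0.1032, 0.0479]
tcp_rot: [[-0.968, 0.252, 0.002], [0.252, 0.968, -0.002], [-0.002, -0.001, -1.0]]
wrist_force: [-0.2, -4.0, 5.6]
finger_gap: 0.0625
gripper_force: 44.4
```

```bash
python3 st.py; sleep 0; python3 st.py
```

```text
22.5 pos [0.5328 0.1032 0.0479] yaw 165.43 F [-0.2 -4.   5.6] M [-0.723  0.113  0.416] gap 0.0625 g 44.37981605529785
22.5 pos [0.5328 0.1032 0.0479] yaw 165.43 F [-0.2 -4.   5.6] M [-0.723  0.113  0.416] gap 0.0625 g 44.37981605529785
```

>>> {"api": "apply_moves", "payload": {"moves": [[0,0,0,0,0,0,0.6],[0,0,0,0,0,0,0.6],[0,0,0,0,0,0,1],[0,0,0,0,0,0,1],[0,0,0,0,0,0,1]]}}

```text
time_s: 22.92
eef_pos: [0.5312, 0.1043, 0.0463]
tcp_rot: [[-0.967, 0.254, -0.001], [0.254, 0.967, 0.001], [0.002, 0.001, -1.0]]
wrist_force: [0.2, -0.0, 0.3]
finger_gap: 0.0854
gripper_force: 0.0
```

>>> {"api": "apply_moves", "payload": {"moves": [[0,0,0,0,0,0,1],[0,0,-0.2,0,0,0,1],[0,0,-0.5,0,0,0,1],[0,0,-0.8,0,0,0,1],[0,0,-0.9,0,0,0,1]]}}

```text
time_s: 23.33
eef_pos: [0.5306, 0.1039, 0.1185]
tcp_rot: [[-0.967, 0.254, -0.004], [0.254, 0.967, 0.0], [0.004, -0.001, -1.0]]
wrist_force: [-0.1, -0.1, 0.5]
finger_gap: 0.0855
gripper_force: 0.0
```

>>> {"api": "apply_moves", "payload": {"moves": [[0,0,-0.9,0,0,0,1],[0,0,-0.9,0,0,0,1],[0.5,0,-0.9,0,0,0,1],[0.5,0,0,0,0,0,1],[0,0,0,0,0,0,1]]}}

```text
time_s: 23.75
eef_pos: [0.5024, 0.1122, 0.2025]
tcp_rot: [[-0.968, 0.253, 0.004], [0.253, 0.968, 0.001], [-0.003, 0.002, -1.0]]
wrist_force: [-0.0, 0.6, 0.1]
finger_gap: 0.0852
gripper_force: 0.0
```

```bash
python3 st.py; python3 - <<'E'
from h import *
n='wrist'; c=arm.camera_info(n); im=arm.snapshot(n); cv2.imwrite('pics/w9.png',im)
for q,z in (('hold_key',.074),('key_tail',.080),('stop_post',0),('coupler',0)):
    for r in arm.place_of(n,q)[:2]: print(q,round(r['confidence'],2),np.round(r['at'],1),np.round(onz(n,r['at'],z,c),4))
E
```

```text
23.75 pos [0.5024 0.1122 0.2025] yaw 165.37 F [-0.   0.6  0.1] M [-0.019 -0.037  0.015] gap 0.0852 g 0.0
hold_key 0.63 [278.9 231. ] [0.5301 0.102  0.074 ]
key_tail 0.51 [440.7 274.8] [0.6067 0.2345 0.08  ]
key_tail 0.47 [282.6 207.8] [0.5084 0.111  0.08  ]
stop_post 0.8 [260.7 136.7] [0.4516 0.1026 0.    ]
coupler 0.96 [281.8 207. ] [0.5307 0.1045 0.    ]
```

```bash
python3 -c "
from station import arm
print(arm.sign_off())"
```

```text
the job is handed in; nothing more can be done
None
```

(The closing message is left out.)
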